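# Open the humidifier's steel bottle

### The arm

A 6-joint arm with a two-finger parallel gripper is mounted at the origin on the work surface. World frame = base frame: x ahead of the robot, y to its left, z up, the work surface at z = 0. Lengths are in mm, angles in degrees, forces in N, time in s.
With the tool pointing down it reaches from about 350 to 850 mm from the base axis. Payload 8.1 kg.
Tool frame: the origin (TCP) lies between the finger pads; the fingertips stand 22 mm ahead of it and the grasp point (between the pads) lies 3 mm ahead of it; z points along the fingers, y is the line along which they close (so a half turn about z gives the same grasp; the last joint's range is limited). The gripper opens to 85 mm and grips with 20 to 120 N. Pads are 22 mm wide; open, the fingers measure 114 mm over their backs; the gripper's body (76 mm by 85 mm) begins 54 mm behind the grasp point. The pads swing forward as they close: fully open they stand 13 mm farther back than shut.
Start: joints at [58.419, 7.471, 85.268, -0, 87.261, -4.893], TCP at [269.463, 536.092, 253.292] pointing down, gripper open.
Joint ranges: [-169.43, 169.43], [-51.17, 129.36], [1.28, 143.12], [-76.62, 256.62], [0, 156.53], [-152.29, 152.29]. Speed limits (degrees/s): [136.94, 136.94, 159.86, 180, 180, 180].

### API

Orientations are given as [roll, pitch, yaw] about the fixed x, y, z axes, in that order (R = Rz(yaw) Ry(pitch) Rx(roll)).
In Python, from bench import r, vision gives the robot as it stands.
- The arm moves only by the tool step_arm, never from a script. Its argument "targets" is a list that holds one entry, the list of rows, each a list of 6 numbers: the shift along the world's x, y, z in mm, then the turn, a rotation vector about the world's x, y, z in rad. In form: [[[x, y, z, rx, ry, rz], ...]]. A call has 1 to 12 rows; each row is the pose to reach, as a shift and turn from the pose commanded when the call began; what a row does not reach only later rows make up. A row lasts 1/12 s, in which the tool goes at most 41.7 mm and 7.16 degrees, less where a joint would pass 70% of its speed; a pose out of reach is approached as far as the arm can. A call with a gripper value outside its range is refused whole. "fingers" is the gripper's target within -1 to 1 (shut at 1, half-way at 0, fully open at -1), set as the call begins (left out, the last holds). The fingers move at their own pace and stop on an object; "newtons" is the grip in N (left out, the last holds). Time passes only in rows, so rows that repeat a pose let the fingers close. It gives the time, the measured TCP pose, the force, the opening and the grip force at its end, in the units of the state.
- r.sense(): the state, without advancing time (a new reading comes with each control period).
- vision.snapshot(name): name is "scene" or "top" or "wrist"; returns a dict with "img" (420x560x3 uint8, blue, green, red), "mtx" (3x3 intrinsics, pixels), "D" ([k1, k2, p1, p2, k3] as OpenCV has them; the pictures are not rectified), "eye" and "attitude" of the camera in the world. Camera axes: x right, y up, looking along -z (the intrinsics and any distortion apply to the point x, -y, -z); pixel columns grow to the right and rows downward; lengths in mm; the calibration is good to about 2 mm. A picture is of the moment at which its call begins. There is no depth.
- r.hand_in(): hands the job in; it is judged then, once.
The state is a dict: "time": time; "joint_pos": joint angles; "qd": joint speeds; "joint_efforts": joint torques, N m; "tool_pos": TCP position; "tcp_rot": TCP orientation; "ft_force": force on the tool from outside, world axes, zero at the start; "wrist_torque": the same for the moment, N m; "finger_gap": finger opening in mm; "grip_force": force on a finger pad.
Only numpy, scipy, OpenCV 4.12 (cv2) and the standard library are available. Lean on these libraries where they do the work, as an engineer would, in place of code of your own. Each camera call takes 0.05 s, during which the arm holds its last target. There are 200 camera calls.

### The job

The humidifier on the side table needs a refill: turn its red handle clockwise to the off mark so that it snaps home, then take the twist cap off its steel bottle. Nobody remembers which way the cap unscrews, so gently try it both ways to find out, without wrenching it or yanking at it while it is still locked, and leave the other things on the table alone. The job finishes while you are holding the cap: keep it gripped, still and level, about a hand's breadth (10 cm) straight above the open bottle.

Things in the scene. Friction and masses are not known exactly. Their poses are not given: they have to be found in the camera images.
- humidifier: White humidifier base 190 x 300 x 50 mm (x, y, z), fixed to the table; origin at the centre of its underside. On top, at y = +75 mm, a fixed upright steel bottle (76 mm diameter up to z = 135 mm, a 62 mm collar up to z = 172.5 mm, then the neck under the cap); at y = -85 mm, the red rotary handle on a dark dial of 94 mm diameter whose top is at z = 53 mm.
- mouth (a point): Centre of the bottle's mouth on top of the neck, inside the cap, 205 mm above the table. The cap's quick thread turns about this upright axis: one way (unknown, differs from run to run) it meets a hard stop after 6 to 18 degrees, still locked; the other way it runs easily, is open from about 48 degrees and meets a hard stop at about 62 to 76 degrees, where it lifts straight off.
- cap: Loose black ribbed twist cap, steel disc and orange stripe on top: 62 mm diameter (24 small flats, one facing its x axis), 36 mm tall, 60 to 130 g. Origin at the centre of its lower rim; closed, that is 174 mm above the table and the top 210 mm. Between its stops it turns almost freely; at a stop the torque rises sharply. Locked it has 2 mm of upward play. Over 100 N on the bottle is forcing it.
- switch (a joint): Angle of the red handle (rad): 0 = off (white mark), 1.2 = on (green mark), growing counterclockwise seen from above. An over-centre spring snaps it to either end from the middle (0.6); about 0.12 N m at most is needed to turn it. It starts on.
- switch_grip (a point): Centre of the top of the red handle, on its upright turning axis, 87 mm above the table. The handle is an upright bar 66 mm long (this point's x axis) and 14 mm wide (its y axis), its sides free from 63 to 87 mm above the table, over a hub of 44 mm diameter. The point turns with it; at off the bar lies along the base's x axis.
- mug: Bystander: loose orange mug, 82 mm diameter, 92 mm tall, handle at its +y side; origin at the centre of its underside.
- cube: Bystander: loose wooden puzzle cube, 56 mm; origin at the centre of its underside.
- dish: Bystander: loose glass dish, 124 mm diameter, 38 mm tall; origin at the centre of its underside.
- cactus: Bystander: loose small cactus in a clay pot, 86 mm diameter, 145 mm tall; origin at the centre of its underside.
- remote: Bystander: loose black remote control, 160 x 42 x 18 mm (x, y, z), beyond the humidifier between two fixed stacks of grey storage boxes (168 x 268 mm, 168 mm tall, beyond x = 0.76 m, |y| over 0.13 m); a fixed wooden speaker 152 mm tall stands at the left edge (y over 0.5 m). Origin at the centre of its underside.
Mind the look-alikes: they are no part of the job. There is more than one size of the cap; the job needs the smaller.

How it is judged:
By the outcome, as a careful person would: the job done as asked, in the order asked, and still so for the second after the job is handed in, while the arm keeps its last pose, push and grip.
It also fails if it takes over 62 s, if anything falls off the work surface, if the arm or the gripper's body presses on something with over 40 N, if the wrist force passes 120 N, or if a joint passes its speed limit or range.

## Working session

There is one attempt and no reset: what is moved stays moved. The work goes in short steps, Python scripts to look and compute and a tool call to move; the robot and the scene stay as the last step left them, time stands still between calls to the robot, and variables do not carry over. Pictures are saved under pics/ and viewed, at most 10 in all, crops included, and the job is handed in when it is done.

Besides the shell and the picture viewer there is one more tool, called as name(argument=value, ...) on one line, values as JSON. step_arm: Moves the arm, as the interface text tells. Its arguments: {"type":"object","properties":{"targets":{"type":"array"},"fingers":{"type":"number"},"newtons":{"type":"number"}},"required":["targets"]}

```bash
ls; mkdir -p pics; cat > h.py <<'E'
import numpy as np, cv2
from bench import r, vision
def snap(n,f=None):
    s=vision.snapshot(n)
    if f: cv2.imwrite('pics/'+f,s['img'])
    return s
def rot(s):
    from scipy.spatial.transform import Rotation as R
    a=np.array(s['attitude'],float)
    if a.shape==(3,3): return a
    return R.from_euler('xyz',a,degrees=True).as_matrix()
def ray(s,px):
    u=cv2.undistortPoints(np.array([[px]],float),np.array(s['mtx']),np.array(s['D']))[0,0]
    return np.array(s['eye'],float), rot(s)@np.array([u[0],-u[1],-1.])
def onz(s,px,z):
    e,d=ray(s,px); return e+d*(z-e[2])/d[2]
def proj(s,P):
    c=rot(s).T@(np.array(P,float)-np.array(s['eye'])); c=np.array([[[c[0],-c[1],-c[2]]]])
    return cv2.projectPoints(c,np.zeros(3),np.zeros(3),np.array(s['mtx']),np.array(s['D']))[0].ravel()
E
python3 - <<'E'
from h import *
a=snap('scene','s1.png');b=snap('top','t1.png')
for s in(a,b): print(s['eye'],s['attitude'],s['mtx'],s['D'])
print(r.sense())
E
```

```text
pics
[1355.05762076 -512.80801793 1134.9983762 ] [41.0252547  -0.25746975 56.13459841] [[494.93851754   0.         286.04169425]
 [  0.         494.93851754 217.57528396]
 [  0.           0.           1.        ]] [0.00938467 0.         0.         0.         0.        ]
[ 570.14905189   -3.60869833 1405.92012362] [  2.79706681   0.55897103 -88.91289377] [[392.10658373   0.         281.8906232 ]
 [  0.         392.10658373 207.21166983]
 [  0.           0.           1.        ]] [0.01096926 0.         0.         0.         0.        ]
{'time': 0.1, 'joint_pos': array([ 5.84188986e+01,  7.51223926e+00,  8.53248721e+01,  1.07088874e-03,
        8.72612150e+01, -4.89304637e+00]), 'qd': array([ 0.01690217, -0.15693608, -0.14121308,  0.0141331 , -0.1165272 ,
        0.00374364]), 'joint_efforts': array([ 1.41854642e-03, -5.70948493e+01, -5.01940906e+01, -1.13404981e-04,
        8.09278776e-03,  5.27338386e-05]), 'tool_pos': array([269.20708525, 535.69064985, 252.31653284]), 'tcp_rot': array([-1.79902123e+02, -9.45251944e-03,  1.53311885e+02]), 'ft_force': array([0.49193989, 1.23916298, 0.14021661]), 'wrist_torque': array([ 0.02869167, -0.01483071, -0.06276368]), 'grip_force': 0.0, 'finger_gap': 85.1474069005218}
```

View pics/s1.png

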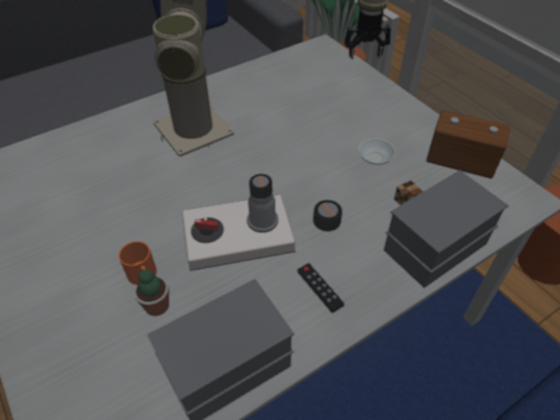

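View pics/t1.png

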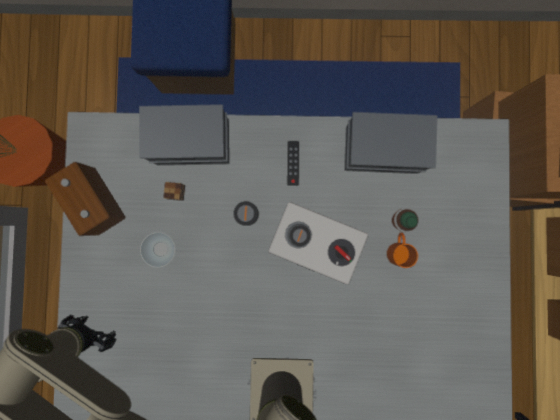

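The scene view shows the white base with the bottle, its cap at (261,185) and the red handle at (208,225). A second, larger black cap lies on the table at (328,215). In the top view the bottle cap is at (299,236), the loose decoy cap at (246,213) and the handle at (342,252). Other red or orange things are the mug at (403,255) and the remote's red button at (293,181).

Choice: the cap on the bottle and the bar on the dark dial.

```bash
python3 - <<'E'
from h import *
t=snap('top');im=t['img'];hsv=cv2.cvtColor(im,cv2.COLOR_BGR2HSV)
sub=im[190:300,260:380].min(2);print(np.percentile(sub,[5,30,50,70,90]))
m=((im.min(2)>165)).astype('uint8'); m[:190]=0;m[300:]=0;m[:,:255]=0;m[:,380:]=0
m=cv2.morphologyEx(m,cv2.MORPH_OPEN,np.ones((3,3)))
c=max(cv2.findContours(m,0,2)[0],key=cv2.contourArea)
c=cv2.convexHull(c).reshape(-1,2)
P=np.array([onz(t,p+0.0,50)[:2] for p in c.astype(float)],np.float32)
rc=cv2.minAreaRect(P);print('base',rc,cv2.boxPoints(rc))
hm=((im[...,2]>110)&(im[...,1]<70)).astype('uint8');hm[:235]=0;hm[275:]=0;hm[:,:320]=0;hm[:,365:]=0
ys,xs=np.nonzero(hm);Q=np.array([onz(t,(x,y),87)[:2] for x,y in zip(xs,ys)]);print('handle',len(Q),Q.mean(0))
w,v=np.linalg.eigh(np.cov(Q.T));print(np.degrees(np.arctan2(v[1,1],v[0,1])),np.sqrt(w*12))
# marker both views: cap top
s=snap('scene')
for n,q,(x0,y0,x1,y1) in(('t',t,(280,215,320,255)),('s',s,(240,165,285,245))):
    cv2.imwrite(f'pics/c_{n}.png',cv2.resize(q['img'][y0:y1,x0:x1],None,fx=8,fy=8,interpolation=2))
a=cv2.resize(t['img'][205:290,260:375],None,fx=5,fy=5,interpolation=2);a=cv2.copyMakeBorder(a,0,max(0,0),0,0,0)
cv2.imwrite('pics/crop.png',a)
E
```

```text
[ 64. 117. 119. 121. 152.]Traceback (most recent call last):
  File "<stdin>", line 6, in <module>
ValueError: max() iterable argument is empty
```

```bash
cat > m.py <<'E'
from h import *
t=snap('top');im=t['img']
m=((im.min(2)>138)).astype('uint8'); m[:190]=0;m[300:]=0;m[:,:262]=0;m[:,380:]=0
m=cv2.morphologyEx(m,cv2.MORPH_OPEN,np.ones((3,3)))
c=max(cv2.findContours(m,0,2)[0],key=cv2.contourArea)
c=cv2.convexHull(c).reshape(-1,2)
P=np.array([onz(t,p+0.0,50)[:2] for p in c.astype(float)],np.float32)
rc=cv2.minAreaRect(P);print('base',rc,cv2.boxPoints(rc))
hm=((im[...,2]>100)&(im[...,1]<70)).astype('uint8');hm[:235]=0;hm[275:]=0;hm[:,:320]=0;hm[:,365:]=0
ys,xs=np.nonzero(hm);Q=np.array([onz(t,(x,y),87)[:2] for x,y in zip(xs,ys)]);print('handle',len(Q),Q.mean(0))
w,v=np.linalg.eigh(np.cov(Q.T));print(np.degrees(np.arctan2(v[1,1],v[0,1])),np.sqrt(w*12))
cv2.imwrite('pics/crop.png',cv2.resize(im[205:290,260:375],None,fx=5,fy=5,interpolation=2))
# predicted from base: angle candidates
print('captop px(299,236)->',onz(t,(299,236),210))
E
python3 m.py
```

```text
base ((516.7564697265625, -115.08920288085938), (292.23150634765625, 182.01588439941406), 68.87321472167969) [[ 379.20068  -218.58154 ]
 [ 548.9824   -284.18607 ]
 [ 654.31226   -11.596863]
 [ 484.53052    54.00766 ]]
handle 64 [ 489.23159519 -190.96412941]
48.082174376435454 [13.81238145 56.89740595]
captop px(299,236)-> [541.66808652 -44.52638315 210.        ]
```

View pics/crop.png

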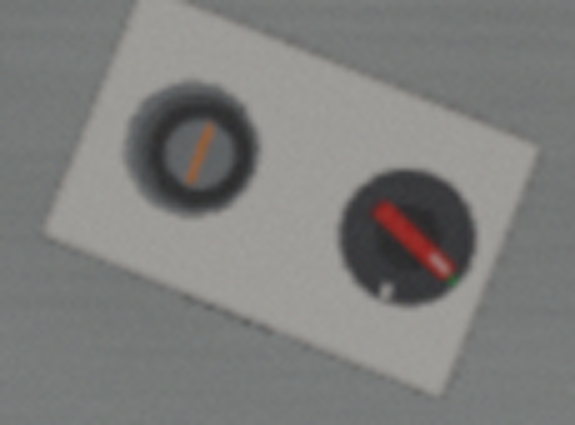

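The crop confirms the choice: the handle bar is at its green (on) mark, with the white off mark at crop (386,291), and the orange-striped cap is at crop (195,150). The base yaw is −21°, and the handle axis should be near (487,−194). Setting out.

step_arm(targets=[[[4,-13,10,0,0,-0.03],[12,-40,25,0,0,-0.1],[22,-75,40,0,0,-0.18],[32,-110,50,0,0,-0.27],[43,-145,50,0,0,-0.36],[54,-180,50,0,0,-0.46],[65,-217,50,0,0,-0.56],[76,-254,50,0,0,-0.66],[87,-291,50,0,0,-0.76],[98,-328,50,0,0,-0.86],[108,-363,50,0,0,-0.95],[118,-396,50,0,0,-1.03]]], fingers=-1, newtons=20)

```text
time: 1.2
tool_pos: [387.5, 138.1, 303.4]
tcp_rot: [180.0, 0.0, 94.0]
ft_force: [0.9, 0.3, -0.4]
finger_gap: 85.3
grip_force: 0.0
```

step_arm(targets=[[[10,-33,0,0,0,-0.09],[20,-66,0,0,0,-0.18],[30,-100,0,0,0,-0.27],[40,-134,0,0,0,-0.36],[50,-168,0,0,0,-0.45],[60,-202,0,0,0,-0.54],[70,-236,-10,0,0,-0.62],[80,-268,-20,0,0,-0.69],[88,-297,-30,0,0,-0.75],[95,-320,-40,0,0,-0.79],[99,-332,-48,0,0,-0.815],[99.5,-334,-50,0,0,-0.815]]])

```text
time: 2.2
tool_pos: [486.3, -195.8, 251.0]
tcp_rot: [-179.8, 0.1, 47.4]
ft_force: [-0.1, 0.6, -0.0]
finger_gap: 85.3
grip_force: 0.0
```

```bash
python3 - <<'E'
from h import *
w=snap('wrist','w1.png');print(w['eye'],w['attitude']);s=r.sense();print(s['time'],s['tool_pos'],s['tcp_rot'],s['joint_pos'])
im=w['img'];hm=((im[...,2]>90)&(im[...,1]<70)).astype('uint8')
n,l,st,ce=cv2.connectedComponentsWithStats(hm)
for i in range(1,n):
  if st[i][4]>60: print(st[i],ce[i],onz(w,ce[i],87))
print('exp',proj(w,(487,-194,87)),proj(w,(543,-45,210)))
E
```

```text
[ 544.14977479 -133.92244687  371.59555502] [-19.16440874   0.21704922 -42.5424283 ]
2.25 [ 486.22272147 -194.82832157  251.42509171] [-1.79832635e+02  5.42518155e-02  4.75097142e+01] [-2.74394081e+01 -4.16580350e+00  9.73246725e+01 -8.94181467e-03
  8.70168429e+01  1.50514360e+01]
[272 154  14  69 839] [278.59475566 184.92967819] [ 490.72593344 -192.24109572   87.        ]
[359 258  95  50 990] [407.24242424 273.15050505] [ 524.04335639 -347.3584559    87.        ]
exp [276.89642304 188.93599244] [128.19641301 -76.98495204]
```

View pics/w1.png

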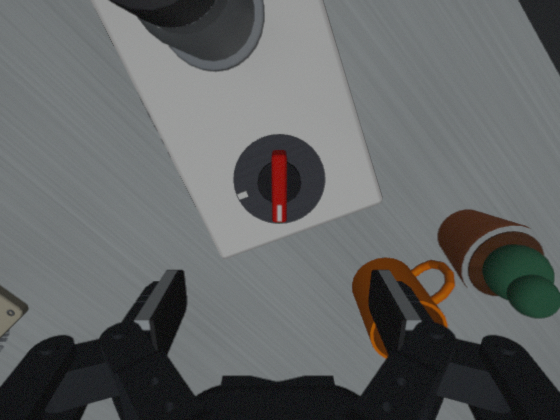

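The wrist view shows the red bar upright in the image centred at about (279,188), with its white tip at (280,213). The dial is centred at (279.5,179) with the off mark at (242,195), and the bottle is at the upper left.

```bash
python3 - <<'E'
from h import *
w=snap('wrist');im=w['img']
g=cv2.cvtColor(im,6);m=(im.max(2)<95).astype('uint8');m|=((im[...,2]>90)&(im[...,1]<70)).astype('uint8')
m[:125]=0;m[232:]=0;m[:,:225]=0;m[:,335:]=0
m=cv2.morphologyEx(m,cv2.MORPH_OPEN,np.ones((5,5)))
c=max(cv2.findContours(m,0,2)[0],key=cv2.contourArea)
h=cv2.convexHull(c).reshape(-1,2).astype(float)
P=np.array([onz(w,p,53)[:2] for p in h],np.float32)
print(cv2.minEnclosingCircle(P),cv2.fitEllipse(P))
for p in((279,156),(280,222),(279,188)):print(onz(w,p,87))
print(proj(w,(487,-194,53)))
E
```

```text
((487.7201232910156, -195.8851776123047), 46.68299102783203) ((487.68841552734375, -195.9276123046875), (92.82502746582031, 93.15274810791016), 131.1847686767578)
[ 508.78338234 -171.79933988   87.        ]
[ 466.90613426 -219.20836701   87.        ]
[ 488.88330934 -193.65526496   87.        ]
[277.8348908  180.20958999]
```

step_arm(targets=[[[1,-1.5,-20,0,0,0],[1,-1.5,-50,0,0,0],[1,-1.5,-85,0,0,0],[1,-1.5,-115,0,0,0],[1,-1.5,-138,0,0,0],[1,-1.5,-152,0,0,0],[1,-1.5,-160,0,0,0],[1,-1.5,-161,0,0,0]]], fingers=0)

```text
time: 2.97
tool_pos: [487.3, -194.0, 91.3]
tcp_rot: [-179.9, 0.0, 47.7]
ft_force: [-0.5, 0.3, 0.5]
finger_gap: 42.9
grip_force: 0.0
```

step_arm(targets=[[[0,0,0,0,0,0],[0,0,0,0,0,0],[0,0,0,0,0,0],[0,0,0,0,0,0],[0,0,0,0,0,0],[0,0,0,0,0,0],[0,0,0,0,0,0],[0,0,0,0,0,0]]], fingers=1, newtons=20)

```text
time: 3.63
tool_pos: [488.5, -195.1, 94.3]
tcp_rot: [180.0, -0.1, 47.6]
ft_force: [-4.4, 4.3, 7.6]
finger_gap: 13.3
grip_force: 22.1
```

step_arm(targets=[[[0,0,2,0,0,0],[0,0,4,0,0,0],[0,0,4,0,0,-0.05],[0,0,4,0,0,-0.12],[0,0,4,0,0,-0.2],[0,0,4,0,0,-0.28],[0,0,4,0,0,-0.36],[0,0,4,0,0,-0.44],[0,0,4,0,0,-0.5]]])

```text
time: 4.38
tool_pos: [488.4, -195.6, 95.2]
tcp_rot: [180.0, -0.1, 18.7]
ft_force: [10.8, -3.2, -21.4]
finger_gap: 13.2
grip_force: 20.7
```

step_arm(targets=[[[0,0,0,0,0,-0.06],[0,0,0,0,0,-0.12],[0,0,0,0,0,-0.18],[0,0,0,0,0,-0.24],[0,0,0,0,0,-0.32],[0,0,0,0,0,-0.4],[0,0,0,0,0,-0.48],[0,0,0,0,0,-0.56],[0,0,0,0,0,-0.62],[0,0,0,0,0,-0.67],[0,0,0,0,0,-0.69],[0,0,0,0,0,-0.69]]])

```text
time: 5.38
tool_pos: [488.4, -196.3, 95.3]
tcp_rot: [179.9, -0.1, -20.7]
ft_force: [9.2, -7.7, -22.7]
finger_gap: 13.6
grip_force: 20.5
```

```bash
python3 - <<'E'
from h import *
s=r.sense();print(s['tool_pos'],s['tcp_rot'],s['ft_force'],s['wrist_torque'],s['finger_gap'])
E
```

```text
[ 488.44806348 -196.31742569   95.26455554] [ 1.79945767e+02 -1.21416395e-01 -2.06955999e+01] [  9.20340192  -7.65763868 -22.66500311] [-1.17471204 -1.71144865 -0.0913273 ] 13.642270794327663
```

step_arm(targets=[[[0,0,0,0,0,0],[0,0,0,0,0,0],[0,0,0,0,0,0],[0,0,0,0,0,0],[0,0,20,0,0,0],[0,0,50,0,0,0],[0,0,85,0,0,0],[0,0,120,0,0,0],[0,0,150,0,0,0],[0,0,170,0,0,0],[0,0,180,0,0,0],[0,0,180,0,0,0]]], fingers=-1)

```text
time: 6.38
tool_pos: [489.2, -196.0, 279.7]
tcp_rot: [180.0, -0.3, -20.6]
ft_force: [-0.3, 0.1, -0.0]
finger_gap: 85.5
grip_force: 0.0
```

```bash
python3 - <<'E'
from h import *
w=snap('wrist','w2.png');im=w['img'];s=r.sense();print(s['time'],s['tool_pos'],s['tcp_rot'])
hm=((im[...,2]>90)&(im[...,1]<70)).astype('uint8')
n,l,st,ce=cv2.connectedComponentsWithStats(hm)
for i in range(1,n):
  if st[i][4]>100:
    ys,xs=np.nonzero(l==i);Q=np.array([onz(w,(x,y),87)[:2] for x,y in zip(xs,ys)])
    e,v=np.linalg.eigh(np.cov(Q.T));print(st[i],Q.mean(0),np.degrees(np.arctan2(v[1,1],v[0,1])))
print(proj(w,(543.5,-45,210)))
E
```

```text
6.4333 [ 488.44254847 -195.60189558  277.14409218] [ 1.79985423e+02 -1.26118827e-01 -2.05752594e+01]
[ 32   0  13  14 134] [704.59759643 -60.93522847] 80.28259631581747
[ 409   35   74  118 2260] [ 514.36271313 -363.28421167] 144.61341495927897
[ 455   71   79   84 1459] [ 473.26062509 -410.1652059 ] 56.20033036822397
[272 153  13  63 709] [ 491.798082   -197.66259058] 158.90963096825504
[ 27.7153891  236.43343925]
```

View pics/w2.png

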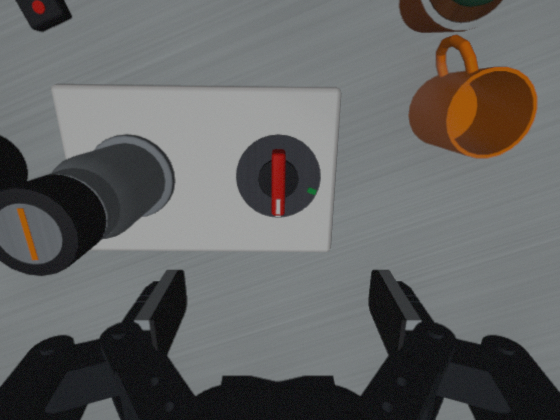

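The bar now lies along the base's x axis (158.9°, i.e. −21.1°) with its tip at the off mark, so the handle has snapped home. The bottle cap is at (28,235), where I predicted it, and its stripe runs from (20,209) to (36,261). Next I move above the cap and turn to yaw 84°.

step_arm(targets=[[[2,5,10,0,0,0.1],[5,14,20,0,0,0.2],[11,30,30,0,0,0.32],[19,50,34,0,0,0.44],[27,73,34,0,0,0.56],[35,96,34,0,0,0.68],[42,116,34,0,0,0.8],[48,131,34,0,0,0.92],[52,141,34,0,0,1.04],[54,147,34,0,0,1.16],[55,150,34,0,0,1.28],[55.5,150.4,34,0,0,1.4]]], fingers=-1)

```text
time: 7.43
tool_pos: [542.7, -43.9, 307.1]
tcp_rot: [-179.7, 0.1, 60.0]
ft_force: [0.2, 0.6, -0.9]
finger_gap: 85.7
grip_force: 0.0
```

step_arm(targets=[[[0,0,0,0,0,0.12],[0,0,0,0,0,0.24],[0,0,0,0,0,0.34],[0,0,0,0,0,0.4],[0,0,0,0,0,0.426],[0,0,0,0,0,0.426]]])

```text
time: 7.93
tool_pos: [542.5, -44.8, 307.3]
tcp_rot: [-179.8, -0.0, 84.1]
ft_force: [-0.6, -0.0, 0.3]
finger_gap: 85.8
grip_force: 0.0
```

```bash
python3 - <<'E'
from h import *
w=snap('wrist','w3.png');im=w['img'];s=r.sense();print(s['time'],s['tool_pos'],s['tcp_rot'],s['joint_pos'][5])
b,g,rr=[im[...,i].astype(int) for i in range(3)]
hm=((rr>120)&(rr-b>70)&(g>60)).astype('uint8')
n,l,st,ce=cv2.connectedComponentsWithStats(hm)
for i in range(1,n):
  if st[i][4]>80:
    ys,xs=np.nonzero(l==i);Q=np.array([onz(w,(x,y),210)[:2] for x,y in zip(xs,ys)])
    e,v=np.linalg.eigh(np.cov(Q.T));print(st[i],ce[i],Q.mean(0),np.degrees(np.arctan2(v[1,1],v[0,1])),np.sqrt(12*e))
print(proj(w,(543.5,-45,210)))
E
```

```text
7.9833 [542.64133592 -44.86955752 307.72341975] [-1.79782147e+02 -1.43227938e-02  8.40047740e+01] -4.126499068750823
[257 213  49  15 260] [281.35384615 219.86153846] [545.12316225 -47.19079512] 160.88663065846097 [ 4.11920569 35.80124886]
[278.87476712 217.28248947]
```

View pics/w3.png

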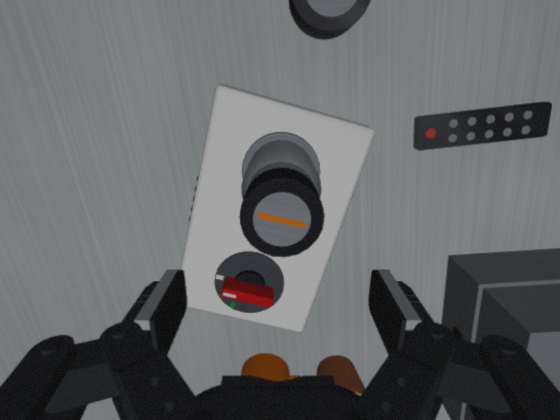

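The wrist view shows the cap centred at about (281,218) with its stripe at world −19°. The handle below it is at the white off mark, and the larger loose cap at (330,10) is the decoy. Descending with small corrections.

step_arm(targets=[[[1.5,-1.5,-12,0,0,0.03],[1.5,-1.5,-32,0,0,0.03],[1.5,-1.5,-54,0,0,0.03],[1.5,-1.5,-74,0,0,0.03],[1.5,-1.5,-88,0,0,0.03],[1.5,-1.5,-97,0,0,0.03],[1.5,-1.5,-102,0,0,0.03],[1.5,-1.5,-104,0,0,0.03],[1.5,-1.5,-104,0,0,0.03]]])

```text
time: 8.73
tool_pos: [545.0, -46.5, 206.2]
tcp_rot: [-180.0, -0.0, 85.7]
ft_force: [0.3, -0.6, -0.4]
finger_gap: 85.5
grip_force: 0.0
```

step_arm(targets=[[[0,0,0,0,0,0],[0,0,0,0,0,0],[0,0,0,0,0,0],[0,0,0,0,0,0],[0,0,0,0,0,0],[0,0,0,0,0,0]]], fingers=1, newtons=25)

```text
time: 9.23
tool_pos: [545.6, -46.6, 207.6]
tcp_rot: [179.9, 0.0, 85.8]
ft_force: [-0.6, 0.4, 6.5]
finger_gap: 61.7
grip_force: 27.5
```

```bash
cat > st.py <<'E'
from h import *
s=r.sense();print(s['time'],s['tool_pos'].round(1),s['tcp_rot'].round(2),'F',s['ft_force'].round(1),'T',s['wrist_torque'].round(2),s['finger_gap'],s['grip_force'])
E
python3 st.py
```

```text
9.2333 [545.6 -46.6 207.6] [1.7988e+02 1.0000e-02 8.5760e+01] F [-0.6  0.4  6.5] T [0.03 0.21 0.01] 61.657583895272886 27.513640851248056
```

step_arm(targets=[[[0,0,0,0,0,0.02],[0,0,0,0,0,0.045],[0,0,0,0,0,0.07],[0,0,0,0,0,0.07]]])

```text
time: 9.57
tool_pos: [545.7, -46.2, 207.6]
tcp_rot: [179.9, -0.0, 89.9]
ft_force: [-0.7, 0.6, 5.6]
finger_gap: 61.6
grip_force: 27.5
```

```bash
python3 st.py
```

```text
9.5667 [545.7 -46.2 207.6] [ 1.7987e+02 -2.0000e-02  8.9870e+01] F [-0.7  0.6  5.6] T [ 0.3   0.19 -0.01] 61.59006179469096 27.49356365413405
```

step_arm(targets=[[[0,0,0,0,0,0.025],[0,0,0,0,0,0.05],[0,0,0,0,0,0.05]]])

```text
time: 9.82
tool_pos: [545.7, -46.1, 207.7]
tcp_rot: [179.9, -0.0, 92.7]
ft_force: [-0.8, 2.9, 5.9]
finger_gap: 61.2
grip_force: 27.5
```

```bash
python3 st.py
```

```text
9.8167 [545.7 -46.1 207.7] [ 1.7987e+02 -2.0000e-02  9.2740e+01] F [-0.8  2.9  5.9] T [ 0.33  0.21 -0.02] 61.23369428023038 27.499098350526765
```

step_arm(targets=[[[0,0,0,0,0,0.025],[0,0,0,0,0,0.04],[0,0,0,0,0,0.04]]])

```text
time: 10.07
tool_pos: [545.7, -46.4, 207.7]
tcp_rot: [179.9, 0.0, 95.0]
ft_force: [-0.2, 1.0, 5.9]
finger_gap: 61.3
grip_force: 27.5
```

```bash
python3 st.py
```

```text
10.0667 [545.7 -46.4 207.7] [1.7987e+02 2.0000e-02 9.4990e+01] F [-0.2  1.   5.9] T [ 0.1   0.07 -0.07] 61.34506326901602 27.480049930745736
```

step_arm(targets=[[[0,0,0,0,0,0.025],[0,0,0,0,0,0.05],[0,0,0,0,0,0.05]]])

```text
time: 10.32
tool_pos: [545.8, -47.2, 207.7]
tcp_rot: [179.9, 0.1, 97.9]
ft_force: [-0.6, -1.8, 4.9]
finger_gap: 61.5
grip_force: 27.4
```

```bash
cat >> st.py <<'E'
w=snap('wrist','w.png');im=w['img']
b,g,rr=[im[...,i].astype(int) for i in range(3)]
hm=((rr>110)&(rr-b>60)&(g>50)).astype('uint8')
n,l,q,ce=cv2.connectedComponentsWithStats(hm)
for i in range(1,n):
  if q[i][4]>80:
    ys,xs=np.nonzero(l==i);Q=np.array([onz(w,(x,y),s['tool_pos'][2]+2.4)[:2] for x,y in zip(xs,ys)])
    e,v=np.linalg.eigh(np.cov(Q.T));
    if np.hypot(*(Q.mean(0)-(545,-46)))<25: print('stripe',Q.mean(0).round(1),np.degrees(np.arctan2(v[1,1],v[0,1]))%180,np.sqrt(12*e).round(1))
E
python3 st.py
```

```text
10.3167 [545.8 -47.2 207.7] [1.7987e+02 1.0000e-01 9.7860e+01] F [-0.6 -1.8  4.9] T [-0.49  0.03 -0.13] 61.4602035786555 27.425607304321602
stripe [546.1 -48.2] 172.57280024661304 [ 4.2 36.5]
```

step_arm(targets=[[[0,0,0,0,0,0.025],[0,0,0,0,0,0.04],[0,0,0,0,0,0.04]]])

```text
time: 10.62
tool_pos: [545.9, -47.5, 207.7]
tcp_rot: [179.9, 0.1, 100.1]
ft_force: [1.0, -2.5, 5.8]
finger_gap: 61.3
grip_force: 27.4
```

```bash
python3 st.py
```

```text
10.6167 [545.9 -47.5 207.7] [1.7986e+02 1.2000e-01 1.0008e+02] F [ 1.  -2.5  5.8] T [-0.65  0.02 -0.47] 61.309616408049116 27.440705130575225
stripe [546.2 -48.4] 174.63892973101449 [ 4.3 36.5]
```

Torque rises sharply (to −0.47 N m) about 14° counterclockwise, so that's a stop. Trying clockwise.

step_arm(targets=[[[0,0,0,0,0,-0.03],[0,0,0,0,0,-0.07],[0,0,0,0,0,-0.12],[0,0,0,0,0,-0.17],[0,0,0,0,0,-0.22],[0,0,0,0,0,-0.26],[0,0,0,0,0,-0.29],[0,0,0,0,0,-0.32],[0,0,0,0,0,-0.32]]])

```text
time: 11.42
tool_pos: [545.7, -47.2, 207.6]
tcp_rot: [179.9, 0.1, 81.6]
ft_force: [0.0, -2.1, 5.3]
finger_gap: 61.3
grip_force: 27.5
```

```bash
python3 st.py
```

```text
11.4167 [545.7 -47.2 207.6] [1.7986e+02 5.0000e-02 8.1620e+01] F [ 0.  -2.1  5.3] T [-0.43  0.15  0.04] 61.26814494421167 27.511845091357827
stripe [545.7 -48.2] 156.42532042315543 [ 4.2 36.5]
```

step_arm(targets=[[[0,0,0,0,0,-0.03],[0,0,0,0,0,-0.06],[0,0,0,0,0,-0.09],[0,0,0,0,0,-0.12],[0,0,0,0,0,-0.12]]])

```text
time: 11.88
tool_pos: [545.6, -47.1, 207.6]
tcp_rot: [179.9, 0.0, 74.7]
ft_force: [-1.4, -1.9, 6.2]
finger_gap: 61.0
grip_force: 27.5
```

```bash
python3 st.py
```

```text
11.8833 [545.6 -47.1 207.6] [1.7987e+02 4.0000e-02 7.4750e+01] F [-1.4 -1.9  6.2] T [-0.33  0.22  0.01] 61.03438362218086 27.52729592495598
stripe [545.5 -48.2] 149.53650127319224 [ 4.2 36.5]
```

It runs freely clockwise.

step_arm(targets=[[[0,0,0,0,0,-0.03],[0,0,0,0,0,-0.07],[0,0,0,0,0,-0.12],[0,0,0,0,0,-0.17],[0,0,0,0,0,-0.22],[0,0,0,0,0,-0.27],[0,0,0,0,0,-0.32],[0,0,0,0,0,-0.37],[0,0,0,0,0,-0.41],[0,0,0,0,0,-0.44],[0,0,0,0,0,-0.44]]])

```text
time: 12.85
tool_pos: [545.5, -47.1, 207.6]
tcp_rot: [179.9, -0.0, 49.5]
ft_force: [-1.6, -2.8, 7.4]
finger_gap: 61.2
grip_force: 27.6
```

```bash
python3 st.py
```

```text
12.85 [545.5 -47.1 207.6] [ 1.7989e+02 -2.0000e-02  4.9540e+01] F [-1.6 -2.8  7.4] T [-0.3   0.38  0.07] 61.170184507753085 27.579735957551748
stripe [545.  -47.9] 124.36956553374996 [ 4.2 36.5]
```

step_arm(targets=[[[0,0,0,0,0,-0.03],[0,0,0,0,0,-0.07],[0,0,0,0,0,-0.12],[0,0,0,0,0,-0.17],[0,0,0,0,0,-0.22],[0,0,0,0,0,-0.27],[0,0,0,0,0,-0.32],[0,0,0,0,0,-0.36],[0,0,0,0,0,-0.39],[0,0,0,0,0,-0.41],[0,0,0,0,0,-0.41]]])

```text
time: 13.82
tool_pos: [545.4, -46.9, 207.6]
tcp_rot: [179.9, -0.1, 26.1]
ft_force: [-1.5, -1.2, 6.9]
finger_gap: 61.5
grip_force: 27.6
```

```bash
python3 st.py
```

```text
13.8167 [545.4 -46.9 207.6] [ 1.7992e+02 -6.0000e-02  2.6090e+01] F [-1.5 -1.2  6.9] T [-0.11  0.44  0.03] 61.48514681231435 27.62935663224198
stripe [544.6 -47.4] 100.94335974987129 [ 4.2 36.4]
```

step_arm(targets=[[[0,0,0,0,0,-0.02],[0,0,0,0,0,-0.04],[0,0,1,0,0,-0.04],[0,0,2,0,0,-0.04],[0,0,3,0,0,-0.04],[0,0,4,0,0,-0.04],[0,0,5,0,0,-0.04],[0,0,6,0,0,-0.04],[0,0,6,0,0,-0.04]]], newtons=35)

```text
time: 14.62
tool_pos: [545.0, -46.5, 212.4]
tcp_rot: [-180.0, 0.0, 23.9]
ft_force: [-0.2, 0.3, -0.1]
finger_gap: 61.3
grip_force: 38.1
```

```bash
python3 st.py
```

```text
14.6167 [545.  -46.5 212.4] [-180.      0.     23.89] F [-0.2  0.3 -0.1] T [-0.02 -0.02  0.06] 61.26507669181643 38.094658975023776
stripe [544.3 -46.9] 98.75853100048825 [ 4.2 36.5]
```

step_arm(targets=[[[0,0,2,0,0,0],[0,0,6,0,0,0],[0,0,12,0,0,0],[0,0,20,0,0,0],[0,0,30,0,0,0],[0,0,42,0,0,0],[0,0,55,0,0,0],[0,0,68,0,0,0],[0,0,81,0,0,0],[0,0,94,0,0,0],[0,0,105,0,0,0],[0,0,114,0,0,0]]])

```text
time: 15.67
tool_pos: [545.3, -46.6, 328.2]
tcp_rot: [180.0, -0.1, 23.9]
ft_force: [0.3, -0.8, 0.2]
finger_gap: 61.5
grip_force: 38.1
```

step_arm(targets=[[[0,0,5,0,0,0],[0,0,9,0,0,0],[0,0,11,0,0,0],[0,0,11,0,0,0],[0,0,11,0,0,0],[0,0,11,0,0,0],[0,0,11,0,0,0],[0,0,11,0,0,0]]])

```text
time: 16.33
tool_pos: [544.8, -46.5, 336.8]
tcp_rot: [-180.0, 0.0, 23.9]
ft_force: [0.9, -0.7, -0.9]
finger_gap: 60.9
grip_force: 38.1
```

```bash
python3 st.py; python3 - <<'E'
from h import *
s=snap('scene');cv2.imwrite('pics/s2.png',cv2.resize(s['img'][110:310,100:380],None,fx=2.7,fy=2.7))
E
```

```text
16.3333 [544.8 -46.5 336.8] [-1.7997e+02  4.0000e-02  2.3880e+01] F [ 0.9 -0.7 -0.9] T [ 0.    0.05 -0.01] 60.86179991481216 38.103083283640444
stripe [544.1 -46.9] 98.79208295605623 [ 4.2 36.5]
```

View pics/s2.png

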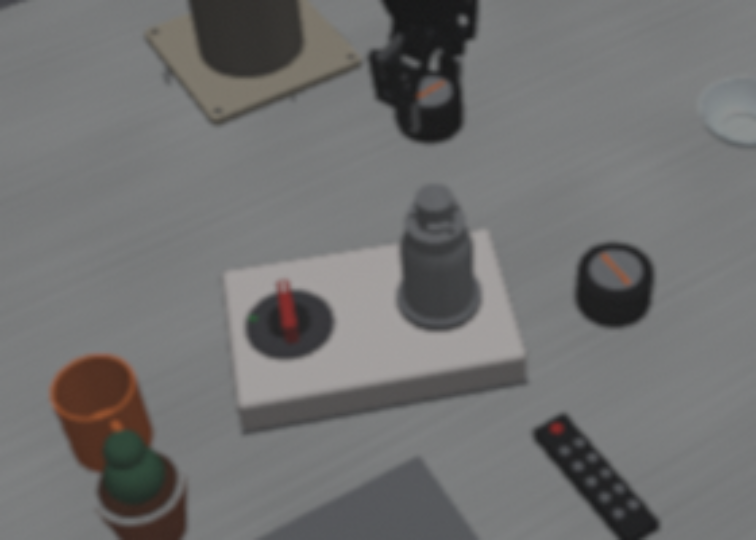

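The cap is held level at (430,105), straight above the bare neck at (435,195). The handle at (288,310) is off, and the other things on the table haven't moved.

```bash
python3 -c "
from bench import r
print(r.hand_in())"
```

```text
the job is handed in; nothing more can be done
None
```

The job is handed in: the handle snapped to off, the cap met its locked stop about 14° counterclockwise and opened clockwise, and it is now held level about 10 cm above the open bottle, finishing in about 16 s of the 62 s allowed.

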